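# Tighten a filter holder's clamp nut to the click of the wrench

### The arm

A 7-joint arm with a two-finger parallel gripper is mounted at the origin on a cart in front of the work surface, level with it; the furniture and walls round the work are solid. World frame = base frame: x ahead of the robot, y to its left, z up, the work surface at z = 0. Lengths are in m, angles in rad, forces in N, time in s.
With the tool pointing down it reaches from about 0.4 to 0.9 m from the base axis. Payload 5.5 kg.
Tool frame: the origin (TCP) lies at the very end of the fingers, on their centre line; the grasp point (between the pads) lies 19 mm behind it; z points along the fingers, y is the direction in which the jaws open and shut (so a half turn about z gives the same grasp; the last joint's range is limited). The gripper opens to 85 mm and grips with 20 to 120 N. Pads are 22 mm wide; open, the fingers measure 114 mm over their backs; the gripper's body (76 mm by 85 mm) begins 54 mm behind the grasp point. The pads swing forward as they close: fully open they stand 13 mm farther back than shut.
Start: joints at [-1.084, 0.501, -0.427, 1.55, 0.221, 1.138, -0.21], TCP at [0.144, 0.634, 0.231] pointing down, gripper open.
Joint ranges: [-2.88, 2.88], [-0.31, 2.03], [-1.54, 1.56], [0.2, 2.42], [-1.41, 4.55], [0.19, 2.02], [-2.57, 2.57]. Speed limits (rad/s): [2.57, 2.57, 3.14, 3.14, 3.14, 3.14, 3.14].

### API

Orientations are given as a unit quaternion [x, y, z, w].
In Python, from workcell import ctrl, vision gives the robot as it stands.
- The arm moves only by the tool send_rows, never from a script. Its argument "increments" is a list of rows, each a list of 5 numbers: the opening, from 0 (shut) to 1 (fully open), then the shift along the world's x, y, z in units of 25 mm (1.0 is 25 mm), then the turn about the world's z in rad. A call has 1 to 12 rows; each row is the pose to reach, as a shift and turn from the pose commanded when the call began; what a row does not reach only later rows make up. A row lasts 1/10 s, in which the tool goes at most 50 mm and 8.59 degrees, less where a joint would pass 70% of its speed; a pose out of reach is approached as far as the arm can. A call with a gripper value outside its range is refused whole. The fingers move at their own pace and stop on an object; "force" is the grip in N (left out, the last holds). Time passes only in rows, so rows that repeat a pose let the fingers close. It gives the time, the measured TCP pose, the force and the opening at its end, in the units of the state.
- ctrl.observe(): the state, without advancing time (a new reading comes with each control period).
- vision.read_camera(name): name is "side" or "top" or "wrist"; returns the picture (420x560x3 uint8, red, green, blue); there is no depth.
- vision.get_calibration(name): a dict with "vfov" (degrees; the focal length in pixels is half the picture's height over the tangent of half this angle, whatever the lens; pixels are square), "cx", "cy" (the principal point, pixels), "T" (4x4, takes a point from camera to world coordinates); the wrist camera has in their place "T_tool_cam" (4x4, takes a point from camera to tool coordinates, whose origin is the TCP and whose axes are the flange's). Camera axes: x right, y down, z forward; pixel columns grow to the right and rows downward; lengths in m; the calibration is good to about 2 mm. A picture is of the moment at which its call begins: read the wrist's pose just before it. get_calibration takes no time and is no camera call.
- ctrl.hand_in(): hands the job in, once; it reports no verdict.
The state is a dict: "clock": time; "joint_pos": joint angles; "qvel": joint speeds; "joint_torque": joint torques, N m; "tool_pos": TCP position; "eef_rot": TCP orientation; "force": force on the tool from outside, world axes, zero at the start; "moment": the same for the moment, N m; "opening": opening from 0.0 (shut) to 1.0 (fully open).
Only numpy, scipy, OpenCV 4.12 (cv2) and the standard library are available. Lean on these libraries where they do the work, as an engineer would, in place of code of your own. Each camera call takes 0.05 s, during which the arm holds its last target.

### The job

The clamp nut of the filter holder still has to be tightened with the click wrench that sits on it. Grip the wrench by its black handle and swing it clockwise as seen facing the nut (the hanging handle goes to the robot's left) until the nut is home and the wrench breaks over with a click; stop at once, without forcing it on past the click, and let go of it with the nut left fully tight. Do not shift or tip the pot, dish and marker beside it.

Things in the scene. Friction and masses are not known exactly. Their poses are not given: they have to be found in the camera images.
- filter_holder: Steel filter holder, fixed to the bench: two square plates (120 mm), white and blue cassettes between them, tilted on a stand with a 220 x 240 mm base. Origin at the bench surface; nut_center at (-20, 0, 200) mm in its frame; its -x side faces the robot, z up. The clamp axis leans 0.47 rad from vertical towards its -x side: outward axis (-0.453, 0, 0.892) in its frame.
- nut_center (a point): Point on the clamp axis in the plane in which the wrench turns, 200 mm above the bench (the middle of the round wrench head on the nut). Fixed; its axes are those of filter_holder. The upper plate's face is 30 mm below this plane, measured along the clamp axis.
- wrench_grip (a point): Middle of the black ribbed handle of the click wrench (round, 24 mm diameter, 78 mm long), 130 mm from the clamp axis, 2 mm below nut_center's plane. z axis: outward clamp axis; x axis: along the handle towards the nut. The wrench is captive on the nut. The handle hangs down the slope, clear of the plates; nothing within 40 mm under it.
- clamp_nut (a joint): Turn of the nut with the wrench head, rad, growing clockwise as seen facing the nut (tightening). 0: handle 0.6 rad to the right of straight down the slope; 0.9: nut home at a hard stop, handle 0.3 rad left of straight down. Turns with a steady friction of 0.6 N m (2 to 5 N at the handle) and stays where it is left.
- wrench (a joint): Break-over of the handle against the head, rad, same sense, about a pivot 25 mm from the clamp axis (105 mm from wrench_grip). 0 while stiff; breaks at 1.4 N m (9 to 13 N at the handle), only once the nut is home; it then gives without a further clear rise in force. Under 0.06 is not yet a click, over 0.18 is forced too far, hard stop at 0.27. Springs back to 0 when let go.
- pot: White lidded pot, 74 mm diameter, 44 mm tall, origin under its centre. Leave alone.
- petri: Petri dish, 90 mm diameter, 16 mm tall, origin under its centre. Leave alone.
- pen: Blue felt marker lying flat, 132 mm long, 14 mm thick, origin under its middle. Leave alone.
- hood_edge (a point): Middle of the front bar (12 mm thick, 216 mm long across, 336 mm above the bench) of the clear splash hood over nut and handle. The hood is a flat sheet from this bar back 250 mm to two posts at its rear corners; its underside is 330 mm above the bench, front and sides open. A gripper comes in below the bar, tilted along the clamp axis. Axes as filter_holder.

How it is judged:
By the outcome, as a careful person would: the job done as asked, in the order asked, and still so for the second after the job is handed in, with the robot touching nothing.
It also fails if it takes over 40 s, if anything falls off the work surface, if the arm or the gripper's body presses on something with over 40 N, if the wrist force passes 120 N, or if a joint passes its speed limit or range.

## Working session

There is one attempt and no reset: what is moved stays moved. The work goes in short steps, Python scripts to look and compute and a tool call to move; the robot and the scene stay as the last step left them, time stands still between calls to the robot, and variables do not carry over. Pictures are saved under pics/ and viewed, and the job is handed in when it is done.

Besides the shell and the picture viewer there is one more tool, called after "Request:" by a JSON object that holds its "api" and its "payload", one argument or row to a line. send_rows: Moves the arm, as the interface text tells. Its arguments: {"type":"object","properties":{"increments":{"type":"array","items":{"type":"array","items":{"type":"number"}}},"force":{"type":"number"}},"required":["increments"]}

```bash
ls; mkdir -p pics; python3 - <<'E'
from workcell import ctrl, vision
import cv2
s=ctrl.observe(); print(s)
for n in ["side","top","wrist"]:
    im=vision.read_camera(n); cv2.imwrite(f"pics/{n}0.png",im[:,:,::-1]); print(n,vision.get_calibration(n))
E
```

```text
pics
{'clock': 0.0, 'joint_pos': array([-1.08379843,  0.50186049, -0.4267531 ,  1.55146673,  0.22080836,
        1.13827163, -0.21029376]), 'qvel': array([ 8.32997415e-05, -5.07198284e-04,  8.21223323e-04,  9.17355868e-04,
       -1.09155461e-03, -7.18920095e-04,  1.66381754e-03]), 'joint_torque': array([ 1.52004395e-03, -5.69542515e+01, -5.81614316e+00, -2.80938649e+01,
        1.04751228e-02,  1.22875540e-02,  4.87526904e-06]), 'tool_pos': array([0.14416957, 0.63309787, 0.23024108]), 'eef_rot': array([ 1.11648373e-01,  9.93747296e-01, -9.66747446e-04, -1.32932268e-04]), 'force': array([ 0.12517838, -0.59036132, -0.52197178]), 'moment': array([ 0.01596944, -0.01649491,  0.0389313 ]), 'opening': 1.0027136578710414}
side {'vfov': 54.70241490873945, 'cx': 269.9274421919446, 'cy': 207.125595370541, 'T': array([[ 0.97007472, -0.14470481,  0.19497576,  0.43606196],
       [-0.24242518, -0.53223437,  0.81114524, -1.04714059],
       [-0.01360382, -0.83413853, -0.5513872 ,  0.69035563],
       [ 0.        ,  0.        ,  0.        ,  1.        ]])}
top {'vfov': 53.703880212530045, 'cx': 280.05238602667794, 'cy': 217.7574167405155, 'T': array([[-0.13730036, -0.78394715,  0.60545477, -0.06112764],
       [-0.99048891,  0.11419133, -0.07675969, -0.25078867],
       [-0.00896214, -0.61023537, -0.79216947,  1.06153741],
       [ 0.        ,  0.        ,  0.        ,  1.        ]])}
wrist {'vfov': 66.06763553090224, 'cx': 281.2562316203353, 'cy': 205.8886618221034, 'T_tool_cam': array([[ 6.50044577e-04, -9.53207583e-01, -3.02315864e-01,
         7.69498818e-02],
       [ 9.99999731e-01,  7.22405389e-04, -1.27541746e-04,
        -1.18956458e-03],
       [ 3.39968369e-04, -3.02315700e-01,  9.53207796e-01,
        -1.41007453e-01],
       [ 0.00000000e+00,  0.00000000e+00,  0.00000000e+00,
         1.00000000e+00]])}
```

View pics/side0.png

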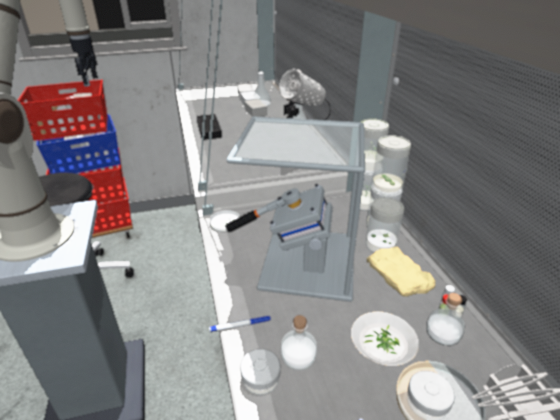

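View pics/top0.png

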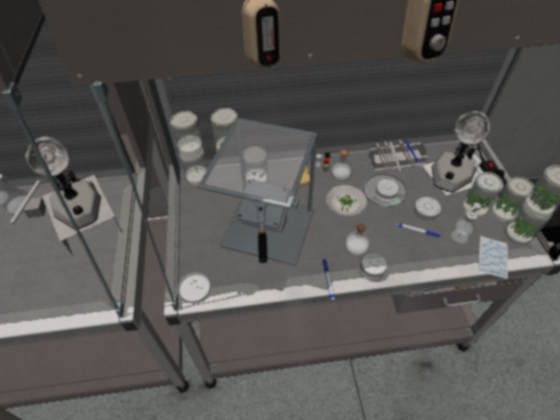

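View pics/wrist0.png

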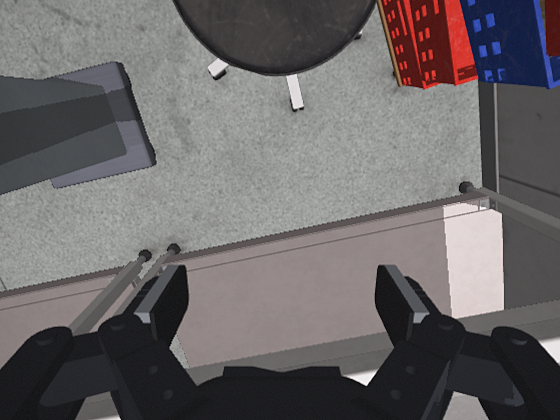

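```bash
python3 - <<'E'
import cv2
a=cv2.imread("pics/side0.png")[100:310,190:400]; b=cv2.imread("pics/top0.png")[110:310,170:400]
cv2.imwrite("pics/side_z.png",cv2.resize(a,None,fx=2.8,fy=2.8,interpolation=cv2.INTER_CUBIC))
cv2.imwrite("pics/top_z.png",cv2.resize(b,None,fx=3,fy=3,interpolation=cv2.INTER_CUBIC))
E
```

```text
(no output)
```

View pics/side_z.png

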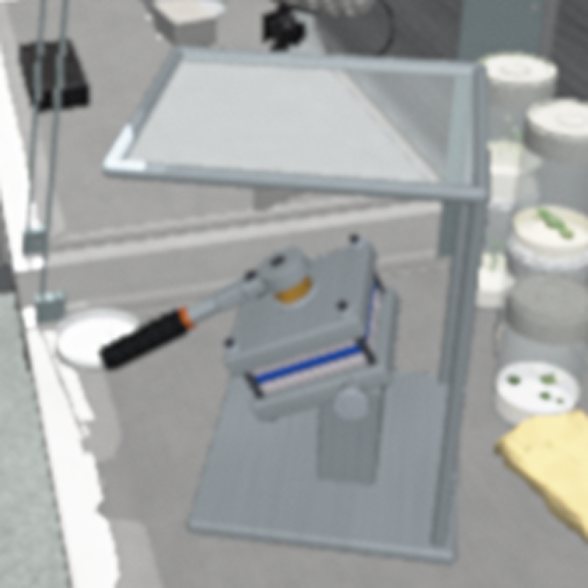

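View pics/top_z.png

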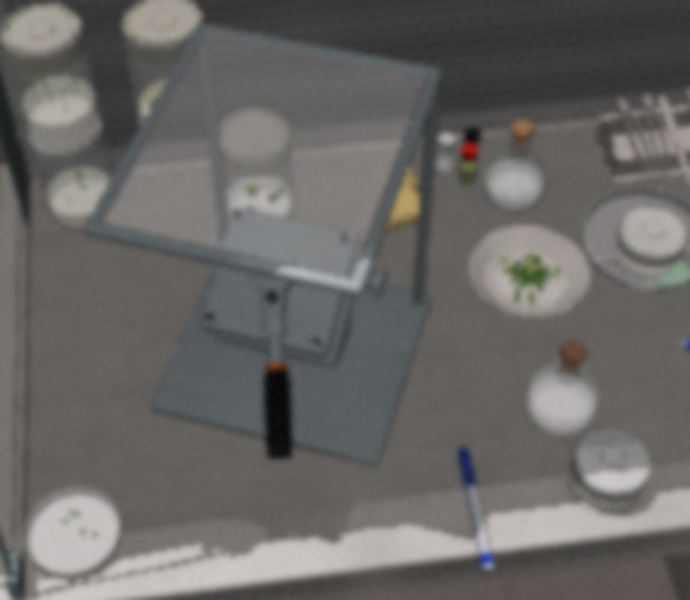

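```bash
cat > h.py <<'E'
import numpy as np
from workcell import ctrl, vision
def ray(cal,u,v,T=None):
    T=cal["T"] if T is None else T
    f=210/np.tan(np.radians(cal["vfov"])/2)
    d=np.array([(u-cal["cx"])/f,(v-cal["cy"])/f,1.]); d=T[:3,:3]@d
    return T[:3,3],d/np.linalg.norm(d)
def tri(rs):
    A=sum(np.eye(3)-np.outer(d,d) for o,d in rs); b=sum((np.eye(3)-np.outer(d,d))@o for o,d in rs)
    p=np.linalg.solve(A,b); return p,[np.linalg.norm((np.eye(3)-np.outer(d,d))@(p-o)) for o,d in rs]
E
python3 - <<'E'
from h import *
S=vision.get_calibration("side");T=vision.get_calibration("top")
sz=lambda p:ray(S,190+(p[0]+.5)/2.8-.5,100+(p[1]+.5)/2.8-.5); tz=lambda p:ray(T,170+(p[0]+.5)/3-.5,110+(p[1]+.5)/3-.5)
P={"end":((108,358),(279,450)),"ring":((184,319),(277,367)),"nut":((291,272),(274,285)),"barR":((110,165),(358,283)),"barL":((182,52),(95,228)),"baseR":((195,525),(378,460)),
"baseback":((452,556),(424,298)),"rearR":((484,190),(437,75))}
R={}
for k,(a,b) in P.items():
    p,e=tri([sz(a),tz(b)]); R[k]=p; print(k,p.round(4),np.round(e,4))
d=R["barL"]-R["barR"]; print(np.linalg.norm(d),np.degrees(np.arctan2(d[1],d[0]))-90)
E
```

```text
end [ 0.5204 -0.2769  0.1274] [0.0006 0.0006]
ring [ 0.5855 -0.284   0.1605] [0.0012 0.0012]
nut [ 0.669  -0.2891  0.1878] [0.008 0.008]
barR [ 0.5257 -0.3461  0.3397] [0.0006 0.0006]
barL [ 0.6168 -0.1505  0.3364] [0.002 0.002]
baseR [ 0.5682 -0.3744  0.0137] [0.0013 0.0013]
baseback [ 0.7632 -0.4571  0.0104] [0.0001 0.0001]
rearR [ 0.7528 -0.4495  0.3381] [0.0027 0.0027]
0.21584994958678114 -24.968727865159778
```

Request:
{"api": "send_rows", "payload": {
  "increments": [
    [1, 0, 0, 2, 0],
    [1, 0, 0, 4, 0],
    [1, 0, 0, 6, 0],
    [1, 0, 0, 8, 0],
    [1, 0, 0, 10, 0],
    [1, 0, 0, 12, 0],
    [1, 0, 0, 12, 0]
  ]
}}

```text
clock: 0.85
tool_pos: [0.1438, 0.6353, 0.5399]
eef_rot: [0.112, 0.994, 0.006, 0.0]
force: [0.8, 0.1, -0.3]
opening: 1.002
```

```bash
cat > st.py <<'E'
from h import *
from scipy.spatial.transform import Rotation as Ro
s=ctrl.observe(); R=Ro.from_quat(s["eef_rot"]).as_matrix()
print("t",s["clock"],"q",s["joint_pos"].round(3),"\np",s["tool_pos"].round(4),"zt",R[:,2].round(3),"yt",R[:,1].round(3),"\nF",s["force"].round(2),"M",s["moment"].round(2),"o",round(s["opening"],3))
E
python3 st.py
```

```text
t 0.85 q [-1.117  0.398 -0.448  1.017  0.173  1.747 -0.155] 
p [0.1438 0.6353 0.5399] zt [ 0.002  0.013 -1.   ] yt [0.222 0.975 0.013] 
F [ 0.75  0.14 -0.27] M [ 0.04  0.02 -0.05] o 1.002
```

Request:
{"api": "send_rows", "payload": {
  "increments": [
    [1, 0, 0, 2, 0],
    [1, 0, 0, 4, 0],
    [1, 0, 0, 6, 0],
    [1, 0, 0, 8, 0],
    [1, 0, 0, 10, 0],
    [1, 0, 0, 10, 0]
  ]
}}

```text
clock: 1.45
tool_pos: [0.1398, 0.6094, 0.6821]
eef_rot: [0.113, 0.993, 0.028, 0.004]
force: [-0.5, -0.0, 1.5]
opening: 0.999
```

```bash
python3 st.py
```

```text
t 1.45 q [-1.493e+00  3.910e-01  2.090e-01  6.860e-01 -8.800e-02  2.015e+00
  2.000e-03] 
p [0.1398 0.6094 0.6821] zt [ 0.015  0.054 -0.998] yt [0.224 0.973 0.056] 
F [-0.49 -0.01  1.51] M [-0.1  -0.01 -0.  ] o 0.999
```

Request:
{"api": "send_rows", "payload": {
  "increments": [
    [1, 0, 0, 0, 0],
    [1, 0, 0, 0, 0],
    [1, 0, 0, -1, 0],
    [1, 0, 0, -2, 0],
    [1, 0, 0, -3, 0],
    [1, 0, 0, -3, 0]
  ]
}}

```text
clock: 2.05
tool_pos: [0.1379, 0.6094, 0.5992]
eef_rot: [0.111, 0.994, 0.021, 0.002]
force: [0.6, 0.6, -0.3]
opening: 1.0
```

```bash
python3 st.py
```

```text
t 2.05 q [-1.512  0.316  0.188  0.979 -0.061  1.809 -0.002] 
p [0.1379 0.6094 0.5992] zt [ 0.009  0.041 -0.999] yt [0.22  0.975 0.042] 
F [ 0.59  0.6  -0.31] M [-0.    0.    0.01] o 1.0
```

Request:
{"api": "send_rows", "payload": {
  "increments": [
    [1, 0, 0, 2, 0],
    [1, 0, 0, 4, 0],
    [1, 0, 0, 6, 0],
    [1, 0, 0, 8, 0],
    [1, 0, 0, 8, 0]
  ]
}}

```text
clock: 2.55
tool_pos: [0.1336, 0.586, 0.719]
eef_rot: [0.111, 0.992, 0.056, 0.006]
force: [-0.1, 0.5, 0.6]
opening: 0.998
```

```bash
python3 st.py
```

```text
t 2.55 q [-1.509e+00  3.250e-01  2.150e-01  6.930e-01 -8.100e-02  2.016e+00
 -1.000e-03] 
p [0.1336 0.586  0.719 ] zt [ 0.025  0.11  -0.994] yt [0.221 0.969 0.113] 
F [-0.11  0.49  0.57] M [-0.13  0.04  0.02] o 0.998
```

Request:
{"api": "send_rows", "payload": {
  "increments": [
    [1, 0, 0, 2, 0],
    [1, 0, 0, 4, 0],
    [1, 0, 0, 6, 0],
    [1, 0, 0, 8, 0]
  ]
}}

```text
clock: 2.95
tool_pos: [0.1277, 0.5612, 0.7549]
eef_rot: [0.111, 0.99, 0.086, 0.009]
force: [-0.2, -0.3, -0.6]
opening: 1.0
```

```bash
python3 st.py
```

```text
t 2.95 q [-1.546e+00  2.600e-01  2.500e-01  6.990e-01 -7.800e-02  2.015e+00
 -2.000e-03] 
p [0.1277 0.5612 0.7549] zt [ 0.038  0.169 -0.985] yt [0.219 0.96  0.173] 
F [-0.21 -0.3  -0.6 ] M [-0.2   0.01  0.06] o 1.0
```

Request:
{"api": "send_rows", "payload": {
  "increments": [
    [1, 0, 0, 2, 0],
    [1, 0, 0, 4, 0],
    [1, 0, 0, 6, 0],
    [1, 0, 0, 8, 0],
    [1, 0, 0, 10, 0],
    [1, 0, 0, 12, 0],
    [1, 0, 0, 14, 0],
    [1, 0, 0, 16, 0]
  ]
}}

```text
clock: 3.75
tool_pos: [0.1199, 0.5272, 0.7904]
eef_rot: [0.111, 0.987, 0.116, 0.013]
force: [0.3, 0.6, 0.2]
opening: 1.004
```

```bash
python3 st.py
```

```text
t 3.75 q [-1.629e+00  1.800e-01  3.310e-01  7.210e-01 -7.500e-02  2.015e+00
 -2.000e-03] 
p [0.1199 0.5272 0.7904] zt [ 0.051  0.226 -0.973] yt [0.216 0.949 0.232] 
F [0.32 0.6  0.24] M [-0.26  0.09  0.02] o 1.004
```

Request:
{"api": "send_rows", "payload": {
  "increments": [
    [1, 0, 0, 2, 0],
    [1, 0, 0, 4, 0],
    [1, 0, 0, 6, 0],
    [1, 0, 0, 8, 0]
  ]
}}

```text
clock: 4.15
tool_pos: [0.117, 0.5131, 0.822]
eef_rot: [0.11, 0.983, 0.147, 0.016]
force: [-0.2, 0.5, 0.9]
opening: 1.001
```

```bash
python3 st.py
```

```text
t 4.15 q [-1.686  0.146  0.391  0.692 -0.075  2.015 -0.003] 
p [0.117  0.5131 0.822 ] zt [ 0.064  0.286 -0.956] yt [0.212 0.932 0.293] 
F [-0.19  0.51  0.93] M [-0.3   0.07  0.01] o 1.001
```

Request:
{"api": "send_rows", "payload": {
  "increments": [
    [1, 0, 0, 2, 0],
    [1, 0, 0, 4, 0],
    [1, 0, 0, 6, 0]
  ]
}}

```text
clock: 4.45
tool_pos: [0.1151, 0.5046, 0.8497]
eef_rot: [0.11, 0.978, 0.176, 0.019]
force: [-0.1, -0.8, -0.8]
opening: 0.997
```

Request:
{"api": "send_rows", "payload": {
  "increments": [
    [1, 0, 0, 2, 0],
    [1, 0, 0, 4, 0],
    [1, 0, 0, 6, 0]
  ]
}}

```text
clock: 4.75
tool_pos: [0.1134, 0.4971, 0.8767]
eef_rot: [0.109, 0.973, 0.204, 0.023]
force: [0.0, 0.0, 0.4]
opening: 0.996
```

Request:
{"api": "send_rows", "payload": {
  "increments": [
    [1, 0, 0, 2, 0],
    [1, 0, 0, 4, 0],
    [1, 0, 0, 6, 0]
  ]
}}

```text
clock: 5.05
tool_pos: [0.1119, 0.4903, 0.9032]
eef_rot: [0.109, 0.966, 0.232, 0.026]
force: [0.1, -0.3, 0.9]
opening: 0.998
```

```bash
python3 st.py
```

```text
t 5.05 q [-1.807  0.104  0.525  0.564 -0.084  2.015 -0.004] 
p [0.1119 0.4903 0.9032] zt [ 0.1    0.443 -0.891] yt [0.198 0.869 0.454] 
F [ 0.11 -0.26  0.9 ] M [-0.45  0.11 -0.02] o 0.998
```

Request:
{"api": "send_rows", "payload": {
  "increments": [
    [1, 0, 0.4, -1.9, 0.14],
    [1, 0, 0.8, -3.8, 0.28],
    [1, 0, 1.2, -5.7, 0.42],
    [1, 0, 1.6, -7.6, 0.56],
    [1, 0, 2, -9.5, 0.7],
    [1, 0, 2.4, -11.4, 0.84],
    [1, 0, 2.8, -13.3, 0.98],
    [1, 0, 3.2, -15, 1.12],
    [1, 0, 3.6, -16, 1.26],
    [1, 0, 4, -16, 1.4]
  ]
}}

```text
clock: 6.05
tool_pos: [0.1111, 0.589, 0.497]
eef_rot: [-0.54, 0.808, 0.191, -0.134]
force: [-0.9, 0.2, 1.6]
opening: 0.997
```

```bash
python3 st.py
```

```text
t 6.05 q [-1.676  0.279  0.685  1.39  -0.636  1.627  1.741] 
p [0.1111 0.589  0.497 ] zt [-0.423  0.164 -0.891] yt [-0.823  0.343  0.453] 
F [-0.95  0.22  1.6 ] M [-0.18 -0.37  0.  ] o 0.997
```

Request:
{"api": "send_rows", "payload": {
  "increments": [
    [1, 0, 0, 0, 0.14],
    [1, 0, 0, 0, 0.28],
    [1, 0, 0, 0, 0.42],
    [1, 0, 0, 0, 0.5]
  ]
}}

```text
clock: 6.45
tool_pos: [0.1116, 0.5908, 0.5006]
eef_rot: [0.724, -0.649, -0.154, 0.176]
force: [0.1, 0.3, 0.4]
opening: 1.0
```

```bash
python3 st.py
```

```text
t 6.45 q [-1.561  0.442  0.596  1.167 -0.626  1.885  2.165] 
p [0.1116 0.5908 0.5006] zt [-0.451 -0.054 -0.891] yt [-0.885 -0.096  0.455] 
F [0.14 0.34 0.44] M [ 0.01 -0.47 -0.05] o 1.0
```

Request:
{"api": "send_rows", "payload": {
  "increments": [
    [1, 0, 0, -1.8, 0.13],
    [1, 0, 0, -3.6, 0.26],
    [1, 0, 0, -4, 0.39],
    [1, 0, 0, -4, 0.45]
  ]
}}

```text
clock: 6.85
tool_pos: [0.1097, 0.5898, 0.3975]
eef_rot: [0.85, -0.47, -0.111, 0.209]
force: [-1.1, 0.1, -0.7]
opening: 0.999
```

```bash
python3 st.py
```

```text
t 6.85 q [-1.498  0.555  0.406  1.189 -0.461  1.847  2.563] 
p [0.1097 0.5898 0.3975] zt [-0.385 -0.25  -0.888] yt [-0.754 -0.47   0.46 ] 
F [-1.13  0.12 -0.65] M [ 0.25 -0.38 -0.06] o 0.999
```

Request:
{"api": "send_rows", "payload": {
  "increments": [
    [1, 0, 0, 1.5, 0],
    [1, 0, 0, 3, 0],
    [1, 0, 0, 5, 0],
    [1, 0, 0, 7, 0],
    [1, 0, 0, 9, 0]
  ]
}}

```text
clock: 7.35
tool_pos: [0.104, 0.5908, 0.4882]
eef_rot: [0.848, -0.468, -0.102, 0.226]
force: [-0.2, 0.7, -1.9]
opening: 1.002
```

```bash
python3 st.py
```

```text
t 7.35 q [-1.133  0.563 -0.266  0.957 -0.211  2.006  2.264] 
p [0.104  0.5908 0.4882] zt [-0.384 -0.288 -0.877] yt [-0.748 -0.46   0.479] 
F [-0.21  0.71 -1.9 ] M [ 0.34 -0.47  0.01] o 1.002
```

Request:
{"api": "send_rows", "payload": {
  "increments": [
    [1, 0, 0, 2, 0],
    [1, 0, 0, 4, 0],
    [1, 0, 0, 6, 0]
  ]
}}

```text
clock: 7.65
tool_pos: [0.0956, 0.5769, 0.563]
eef_rot: [0.85, -0.465, -0.157, 0.19]
force: [-3.3, 3.0, -3.3]
opening: 1.003
```

```bash
python3 st.py
```

```text
t 7.65 q [-0.946  0.503 -0.538  0.927 -0.205  2.01   2.186] 
p [0.0956 0.5769 0.563 ] zt [-0.444 -0.177 -0.879] yt [-0.732 -0.495  0.469] 
F [-3.33  2.97 -3.3 ] M [ 0.38 -0.35 -0.12] o 1.003
```

Request:
{"api": "send_rows", "payload": {
  "increments": [
    [1, 0, 0, 2, 0],
    [1, 0, 0, 4, 0],
    [1, 0, 0, 6, 0]
  ]
}}

```text
clock: 7.95
tool_pos: [0.113, 0.5548, 0.6492]
eef_rot: [0.837, -0.484, -0.217, 0.135]
force: [-4.2, 2.4, -1.9]
opening: 1.0
```

```bash
python3 st.py
```

```text
t 7.95 q [-0.728  0.443 -0.761  0.872 -0.234  2.011  2.12 ] 
p [0.113  0.5548 0.6492] zt [-0.495 -0.016 -0.869] yt [-0.751 -0.495  0.437] 
F [-4.18  2.45 -1.89] M [ 0.11 -0.21 -0.09] o 1.0
```

Request:
{"api": "send_rows", "payload": {
  "increments": [
    [1, 0, 0, 2, 0.1],
    [1, 0, 0, 4, 0.2],
    [1, 0, 0, 6, 0.3]
  ]
}}

```text
clock: 8.25
tool_pos: [0.2374, 0.5241, 0.6904]
eef_rot: [0.791, -0.556, -0.245, 0.066]
force: [0.9, 3.0, -5.3]
opening: 1.001
```

```bash
cat >> st.py <<'E'
print("up in body x,y",R[2,:2].round(3), "radial az",round(np.degrees(np.arctan2(s["tool_pos"][1],s["tool_pos"][0])),1),"y az",round(np.degrees(np.arctan2(R[1,1],R[0,1])),1))
E
python3 st.py
```

```text
t 8.25 q [-0.439  0.474 -0.959  0.778 -0.14   2.014  2.093] 
p [0.2374 0.5241 0.6904] zt [-0.461  0.168 -0.871] yt [-0.848 -0.372  0.377] 
F [ 0.88  2.97 -5.3 ] M [-0.08 -0.63 -0.08] o 1.001
up in body x,y [-0.314  0.377] radial az 65.6 y az -156.3
```

Request:
{"api": "send_rows", "payload": {
  "increments": [
    [1, 0, 0, 2, 0],
    [1, 0, 0, 4, 0],
    [1, 0, 0, 6, 0]
  ]
}}

```text
clock: 8.55
tool_pos: [0.1996, 0.4943, 0.7665]
eef_rot: [0.789, -0.556, -0.262, 0.016]
force: [1.4, 0.6, -0.2]
opening: 1.001
```

```bash
python3 st.py
```

```text
t 8.55 q [-0.311  0.391 -1.135  0.751 -0.155  2.014  2.024] 
p [0.1996 0.4943 0.7665] zt [-0.43   0.266 -0.863] yt [-0.869 -0.381  0.316] 
F [ 1.43  0.57 -0.16] M [-0.26 -0.58 -0.05] o 1.001
up in body x,y [-0.395  0.316] radial az 68.0 y az -156.3
```

Request:
{"api": "send_rows", "payload": {
  "increments": [
    [1, 0, 0, 2, 0.13],
    [1, 0, 0, 4, 0.26],
    [1, 0, 0, 6, 0.39]
  ]
}}

```text
clock: 8.85
tool_pos: [0.2839, 0.4773, 0.7771]
eef_rot: [0.771, -0.572, -0.277, -0.033]
force: [-3.2, 17.2, -4.1]
opening: 1.002
```

```bash
python3 st.py
```

```text
t 8.85 q [-0.139  0.541 -1.535  0.687  0.147  2.008  1.974] 
p [0.2839 0.4773 0.7771] zt [-0.39   0.369 -0.844] yt [-0.901 -0.343  0.266] 
F [-3.16 17.24 -4.09] M [ 0.42 -0.33 -0.3 ] o 1.002
up in body x,y [-0.466  0.266] radial az 59.3 y az -159.2
```

Request:
{"api": "send_rows", "payload": {
  "increments": [
    [1, 0, 0, 2, 0],
    [1, 0, 0, 4, 0],
    [1, 0, 0, 6, 0]
  ]
}}

```text
clock: 9.15
tool_pos: [0.3937, 0.4223, 0.8471]
eef_rot: [0.682, -0.656, -0.295, -0.128]
force: [0.7, 1.5, -0.2]
opening: 0.996
```

```bash
python3 st.py
```

```text
t 9.15 q [-0.043  0.512 -1.444  0.48   0.146  2.015  1.962] 
p [0.3937 0.4223 0.8471] zt [-0.234  0.563 -0.793] yt [-0.971 -0.105  0.213] 
F [ 0.7   1.45 -0.25] M [-0.51 -0.25 -0.07] o 0.996
up in body x,y [-0.572  0.213] radial az 47.0 y az -173.8
```

```bash
cat > plan.py <<'E'
from h import *
from scipy.spatial.transform import Rotation as Ro
s=ctrl.observe(); R=Ro.from_quat(s["eef_rot"]).as_matrix(); p=s["tool_pos"]
h=np.array([.887,-.097,.451]); h/=np.linalg.norm(h)
G=np.array([.5204,-.2769,.1274])+.037*h
# yaw to make y perp h
from scipy.optimize import brentq
f=lambda a:(Ro.from_euler("z",a).as_matrix()@R[:,1])@h
a=brentq(f,-1.677-.7,-1.677+.7); Rf=Ro.from_euler("z",a).as_matrix()@R
z=Rf[:,2]; tcp=G+.021*z
print("yaw",a,"zt",z.round(3),"yt",Rf[:,1].round(3),"xt",Rf[:,0].round(3),"z.h",(z@h).round(3))
print("tcp",tcp.round(4)," d/25mm",((tcp-p)/.025).round(2))
for k in (.05,.1,.15,.2,.25): print(k,(tcp-k*z).round(3),((tcp-k*z-p)/.025).round(2))
B0=np.array([.5257,-.3461,.337]);B1=np.array([.6168,-.1505,.337]); 
n=np.array([-.906,.423,0])
for t in np.arange(0,.5,.04):
    q=tcp-t*z; print(round(t,2),q.round(3),"in front of bar",round((q-B0)@n,3),"lat",round((q-B0)@np.array([.423,.906,0]),3))
E
python3 plan.py
```

```text
yaw -1.6776302313949647 zt [ 0.585  0.173 -0.793] yt [-0.001  0.977  0.213] xt [-0.811  0.123 -0.572] z.h 0.144
tcp [ 0.5655 -0.2769  0.1274]  d/25mm [  6.87 -27.96 -28.79]
0.05 [ 0.536 -0.286  0.167] [  5.7  -28.31 -27.2 ]
0.1 [ 0.507 -0.294  0.207] [  4.53 -28.66 -25.62]
0.15 [ 0.478 -0.303  0.246] [  3.36 -29.   -24.03]
0.2 [ 0.449 -0.311  0.286] [  2.2  -29.35 -22.45]
0.25 [ 0.419 -0.32   0.326] [  1.03 -29.7  -20.86]
0.0 [ 0.566 -0.277  0.127] in front of bar -0.007 lat 0.08
0.04 [ 0.542 -0.284  0.159] in front of bar 0.011 lat 0.063
0.08 [ 0.519 -0.291  0.191] in front of bar 0.03 lat 0.047
0.12 [ 0.495 -0.298  0.223] in front of bar 0.048 lat 0.031
0.16 [ 0.472 -0.305  0.254] in front of bar 0.066 lat 0.015
0.2 [ 0.449 -0.311  0.286] in front of bar 0.085 lat -0.001
0.24 [ 0.425 -0.318  0.318] in front of bar 0.103 lat -0.017
0.28 [ 0.402 -0.325  0.349] in front of bar 0.121 lat -0.034
0.32 [ 0.378 -0.332  0.381] in front of bar 0.139 lat -0.05
0.36 [ 0.355 -0.339  0.413] in front of bar 0.158 lat -0.066
0.4 [ 0.332 -0.346  0.444] in front of bar 0.176 lat -0.082
0.44 [ 0.308 -0.353  0.476] in front of bar 0.194 lat -0.098
0.48 [ 0.285 -0.36   0.508] in front of bar 0.212 lat -0.114
```

```bash
python3 - <<'E'
from h import *
import cv2
S=vision.get_calibration("side");T=vision.get_calibration("top")
for a,b in [((203,185),(120,311)),((208,211),(174,309)),((213,10),(15,95)),((213,10),(105,95)),((218,10),(105,95))]:
    p,e=tri([ray(S,*a),ray(T,*b)]); print(p.round(3),np.round(e,3))
for n in ["side","top"]:
    im=vision.read_camera(n); cv2.imwrite(f"pics/{n}1.png",im[:,:,::-1])
E
```

```text
[0.489 0.125 0.016] [0.005 0.005]
[ 0.485 -0.017  0.003] [0.009 0.009]
[0.598 0.133 0.575] [0.046 0.046]
[ 0.575 -0.027  0.587] [0.036 0.036]
[ 0.585 -0.024  0.583] [0.033 0.033]
```

View pics/side1.png

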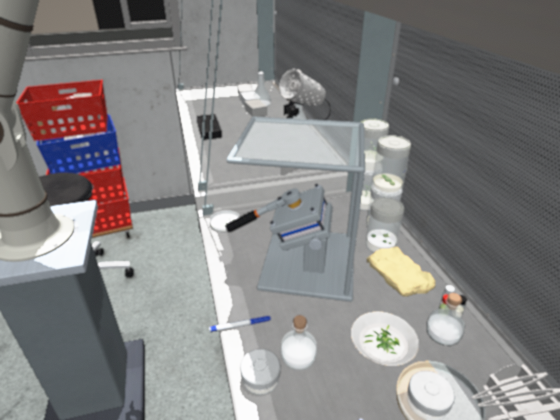

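View pics/top1.png

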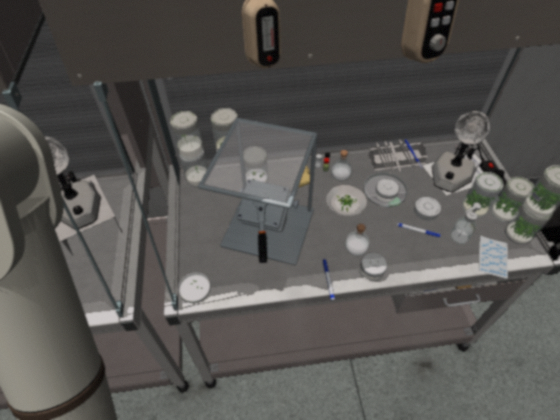

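Request:
{"api": "send_rows", "payload": {
  "increments": [
    [1, 0, -1, -1.2, -0.1],
    [1, 0, -2, -2.4, -0.24],
    [1, 0, -3.4, -3.6, -0.38],
    [1, 0, -4.8, -4.8, -0.52],
    [1, 0, -6.2, -6, -0.66],
    [1, 0, -7.6, -7.2, -0.8]
  ]
}}

```text
clock: 9.85
tool_pos: [0.3355, 0.333, 0.7752]
eef_rot: [-0.603, 0.736, 0.266, 0.154]
force: [-0.5, 0.7, -1.7]
opening: 1.001
```

```bash
python3 st.py
```

```text
t 9.85 q [ 1.015 -0.097 -1.22   1.126 -0.767  1.903  2.424] 
p [0.3355 0.333  0.7752] zt [-0.095  0.578 -0.811] yt [-0.97   0.13   0.206] 
F [-0.53  0.68 -1.66] M [-0.64 -0.08  0.07] o 1.001
up in body x,y [-0.548  0.206] radial az 44.8 y az 172.3
```

Request:
{"api": "send_rows", "payload": {
  "increments": [
    [1, 0.3, -1, -1, -0.12],
    [1, 0.6, -2.2, -2, -0.26],
    [1, 1, -3.4, -3, -0.4],
    [1, 1.5, -4.8, -4, -0.54],
    [1, 2, -6.2, -5, -0.68],
    [1, 2, -7.6, -6, -0.82]
  ]
}}

```text
clock: 10.45
tool_pos: [0.3713, 0.2138, 0.6826]
eef_rot: [-0.389, 0.87, 0.212, 0.217]
force: [-0.4, 0.4, 0.6]
opening: 1.003
```

```bash
python3 st.py
```

```text
t 10.45 q [ 0.238 -0.307 -0.25   1.551 -0.64   1.611  2.285] 
p [0.3713 0.2138 0.6826] zt [ 0.212  0.537 -0.816] yt [-0.769  0.607  0.2  ] 
F [-0.41  0.36  0.58] M [-0.52  0.26 -0.01] o 1.003
up in body x,y [-0.542  0.2  ] radial az 29.9 y az 141.7
```

Request:
{"api": "send_rows", "payload": {
  "increments": [
    [1, 0.4, -1.2, -1.3, -0.1],
    [1, 0.8, -2.4, -2.6, -0.2],
    [1, 1.2, -3.8, -3.9, -0.3],
    [1, 1.6, -5.2, -5.2, -0.4],
    [1, 1.8, -6.6, -6.5, -0.5],
    [1, 1.8, -8, -7.8, -0.6],
    [1, 1.8, -9.4, -8.8, -0.7],
    [1, 1.8, -10.8, -9.6, -0.8],
    [1, 1.8, -12.2, -10, -0.86],
    [1, 1.8, -13.6, -10, -0.88]
  ]
}}

```text
clock: 11.45
tool_pos: [0.4301, -0.1166, 0.4204]
eef_rot: [0.014, 0.954, 0.113, 0.279]
force: [0.4, 1.8, 0.3]
opening: 0.998
```

```bash
python3 st.py; sed -i 's/brentq(f,-1.677-.7,-1.677+.7)/brentq(f,-.6,.6)/' plan.py; python3 plan.py|head -8
```

```text
t 11.45 q [ 0.584 -0.306  0.004  2.121 -0.58   1.027  2.361] 
p [ 0.4301 -0.1166  0.4204] zt [ 0.534  0.209 -0.819] yt [-0.037  0.974  0.224] 
F [0.42 1.76 0.33] M [-0.21  0.46  0.06] o 0.998
up in body x,y [-0.528  0.224] radial az -15.2 y az 92.2
yaw -0.030444342709297145 zt [ 0.54   0.192 -0.819] yt [-0.007  0.975  0.224] xt [-0.841  0.115 -0.528] z.h 0.091
tcp [ 0.5646 -0.2765  0.1269]  d/25mm [  5.38  -6.39 -11.74]
0.05 [ 0.538 -0.286  0.168] [  4.3   -6.78 -10.1 ]
0.1 [ 0.511 -0.296  0.209] [ 3.22 -7.16 -8.46]
0.15 [ 0.484 -0.305  0.25 ] [ 2.14 -7.55 -6.83]
0.2 [ 0.456 -0.315  0.291] [ 1.06 -7.93 -5.19]
0.25 [ 0.429 -0.324  0.332] [-0.02 -8.32 -3.55]
0.0 [ 0.565 -0.276  0.127] in front of bar -0.006 lat 0.08
```

Request:
{"api": "send_rows", "payload": {
  "increments": [
    [1, 0, -1.6, -0.8, -0.03],
    [1, 0, -3.2, -1.6, -0.03],
    [1, 0, -4.8, -2.4, -0.03],
    [1, 0.2, -6.4, -3.3, -0.03],
    [1, 0.6, -7.9, -4.2, -0.03],
    [1, 1, -7.9, -5.2, -0.03],
    [1, 1, -7.9, -5.2, -0.03]
  ]
}}

```text
clock: 12.15
tool_pos: [0.439, -0.255, 0.3604]
eef_rot: [0.027, 0.95, 0.108, 0.291]
force: [-0.1, 0.5, 0.5]
opening: 0.998
```

```bash
python3 st.py;  python3 plan.py|head -8; python3 - <<'E'
from h import *
import cv2,pickle
s=ctrl.observe(); pickle.dump(s,open("w2.pkl","wb"))
for n in ["wrist","side"]:
    im=vision.read_camera(n); cv2.imwrite(f"pics/{n}2.png",im[:,:,::-1])
E
```

```text
t 12.15 q [-0.297 -0.188  1.066  2.086 -0.508  0.912  2.568] 
p [ 0.439  -0.255   0.3604] zt [ 0.559  0.19  -0.807] yt [-0.013  0.975  0.221] 
F [-0.07  0.53  0.48] M [-0.18  0.6   0.07] o 0.998
up in body x,y [-0.548  0.221] radial az -30.2 y az 90.7
yaw -0.006749049902641008 zt [ 0.561  0.187 -0.807] yt [-0.006  0.975  0.221] xt [-0.828  0.119 -0.548] z.h 0.115
tcp [ 0.565  -0.2766  0.1271]  d/25mm [ 5.04 -0.86 -9.33]
0.05 [ 0.537 -0.286  0.167] [ 3.92 -1.24 -7.72]
0.1 [ 0.509 -0.295  0.208] [ 2.8  -1.61 -6.1 ]
0.15 [ 0.481 -0.305  0.248] [ 1.68 -1.98 -4.49]
0.2 [ 0.453 -0.314  0.289] [ 0.56 -2.36 -2.88]
0.25 [ 0.425 -0.323  0.329] [-0.57 -2.73 -1.26]
0.0 [ 0.565 -0.277  0.127] in front of bar -0.006 lat 0.08
```

View pics/wrist2.png

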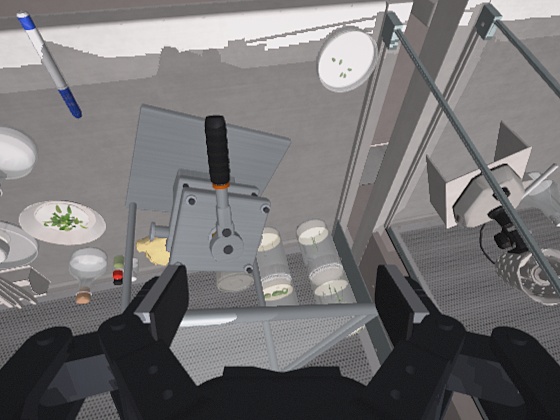

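View pics/side2.png

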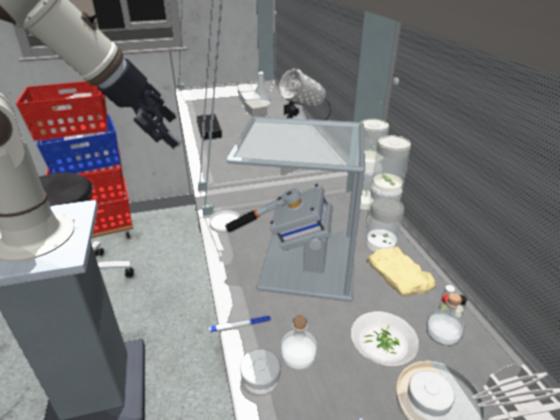

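```bash
python3 - <<'E'
from h import *
import pickle
from scipy.spatial.transform import Rotation as Ro
s=pickle.load(open("w2.pkl","rb"))
S=vision.get_calibration("side");T=vision.get_calibration("top");W=vision.get_calibration("wrist")
M=np.eye(4);M[:3,:3]=Ro.from_quat(s["eef_rot"]).as_matrix();M[:3,3]=s["tool_pos"];M=M@W["T_tool_cam"]
sz=lambda p:ray(S,190+(p[0]+.5)/2.8-.5,100+(p[1]+.5)/2.8-.5); tz=lambda p:ray(T,170+(p[0]+.5)/3-.5,110+(p[1]+.5)/3-.5)
P={"end":((108,358),(279,452),(215,119)),"ring":((184,319),(277,367),(219,185)),"nut":((285,266),(272,297),(227,243)),"barR":((110,165),(358,283),(135,316)),"barL":((182,52),(95,228),(371,311))}
for k,(a,b,c) in P.items():
    rs=[sz(a),tz(b),ray(W,*c,T=M)]
    p,e=tri(rs); print(k,p.round(4),np.round(e,4), "S+W",tri(rs[::2])[0].round(4),"T+W",tri(rs[1:])[0].round(4))
E
```

```text
end [ 0.5191 -0.2768  0.1259] [0.0013 0.0009 0.0022] S+W [ 0.5187 -0.277   0.1257] T+W [ 0.5421 -0.2777  0.0905]
ring [ 0.5852 -0.2851  0.1611] [0.001  0.0017 0.0011] S+W [ 0.5843 -0.2863  0.1615] T+W [ 0.5893 -0.2851  0.1572]
nut [ 0.6605 -0.2878  0.1922] [0.0119 0.0147 0.0037] S+W [ 0.668  -0.2885  0.1958] T+W [ 0.6146 -0.2866  0.2255]
barR [ 0.5242 -0.3491  0.337 ] [0.0035 0.0046 0.0077] S+W [ 0.5222 -0.3513  0.3366] T+W [ 0.5322 -0.3521  0.3288]
barL [ 0.6169 -0.1525  0.3363] [0.0024 0.0027 0.0027] S+W [ 0.6171 -0.1546  0.3374] T+W [ 0.6174 -0.1526  0.3345]
```

```bash
cat > plan.py <<'E'
import sys
from h import *
from scipy.spatial.transform import Rotation as Ro
s=ctrl.observe(); R=Ro.from_quat(s["eef_rot"]).as_matrix(); p=s["tool_pos"]
h=np.array([.880,-.103,.460]); h/=np.linalg.norm(h)
G=np.array([.5191,-.2768,.1259])+.037*h
a=float(sys.argv[1]); Rf=Ro.from_euler("z",a).as_matrix()@R
z=Rf[:,2]; tcp=G+.021*z
print("yaw",a,"zt",z.round(3),"yt",Rf[:,1].round(3),"y.h",(Rf[:,1]@h).round(3),"z.h",(z@h).round(3))
for k in (0,.03,.06,.1,.15,.2): print(k,(tcp-k*z).round(3),((tcp-k*z-p)/.025).round(2))
q=p-G; print("now: tool-frame of G from TCP",(R.T@(G-p)).round(4))
E
python3 plan.py -.12
```

```text
yaw -0.12 zt [ 0.578  0.124 -0.807] yt [0.102 0.97  0.222] y.h 0.092 z.h 0.125
0 [ 0.564 -0.278  0.126] [ 4.97 -0.96 -9.36]
0.03 [ 0.547 -0.282  0.15 ] [ 4.27 -1.11 -8.4 ]
0.06 [ 0.529 -0.285  0.174] [ 3.58 -1.26 -7.43]
0.1 [ 0.506 -0.29   0.207] [ 2.66 -1.46 -6.14]
0.15 [ 0.477 -0.297  0.247] [ 1.5  -1.71 -4.52]
0.2 [ 0.448 -0.303  0.287] [ 0.35 -1.96 -2.91]
now: tool-frame of G from TCP [ 0.023  -0.076   0.2326]
```

Request:
{"api": "send_rows", "payload": {
  "increments": [
    [1, 0, -0.6, -0.4, -0.12],
    [1, 0, -1.2, -1.3, -0.12],
    [1, 0.2, -1.9, -2.2, -0.12],
    [1, 0.6, -1.9, -3.1, -0.12],
    [1, 1.2, -1.8, -4, -0.12],
    [1, 1.5, -1.7, -4.5, -0.12],
    [1, 1.5, -1.7, -4.5, -0.12]
  ]
}}

```text
clock: 12.95
tool_pos: [0.4603, -0.2741, 0.2699]
eef_rot: [0.085, 0.947, 0.081, 0.299]
force: [-0.4, 0.7, -0.1]
opening: 1.006
```

```bash
python3 st.py;  python3 plan.py 0
```

```text
t 12.95 q [-0.868 -0.306  1.556  2.206 -0.347  0.568  2.402] 
p [ 0.4603 -0.2741  0.2699] zt [ 0.579  0.103 -0.809] yt [0.112 0.973 0.204] 
F [-0.38  0.71 -0.07] M [-0.11  0.58  0.02] o 1.006
up in body x,y [-0.552  0.204] radial az -30.8 y az 83.4
yaw 0.0 zt [ 0.579  0.103 -0.809] yt [0.112 0.973 0.204] y.h 0.092 z.h 0.128
0 [ 0.564 -0.278  0.126] [ 4.14 -0.17 -5.76]
0.03 [ 0.547 -0.282  0.15 ] [ 3.45 -0.3  -4.79]
0.06 [ 0.529 -0.285  0.174] [ 2.75 -0.42 -3.81]
0.1 [ 0.506 -0.289  0.207] [ 1.83 -0.59 -2.52]
0.15 [ 0.477 -0.294  0.247] [ 0.67 -0.79 -0.9 ]
0.2 [ 0.448 -0.299  0.288] [-0.49 -1.    0.71]
now: tool-frame of G from TCP [-0.0051 -0.022   0.1549]
```

Request:
{"api": "send_rows", "payload": {
  "increments": [
    [1, 0.6, -0.8, -0.8, 0],
    [1, 1.2, -0.8, -1.6, 0],
    [1, 1.8, -0.6, -2.5, 0],
    [1, 2.2, -0.5, -3.1, 0],
    [1, 2.2, -0.5, -3.1, 0]
  ]
}}

```text
clock: 13.45
tool_pos: [0.4743, -0.2508, 0.2477]
eef_rot: [0.091, 0.947, 0.066, 0.302]
force: [-0.6, 1.1, 0.3]
opening: 0.998
```

```bash
python3 st.py;  python3 plan.py 0; python3 - <<'E'
from h import *
import cv2,pickle
for n in ["wrist","side"]:
    im=vision.read_camera(n); cv2.imwrite(f"pics/{n}3.png",im[:,:,::-1])
E
```

```text
t 13.45 q [-0.948 -0.306  1.562  2.266 -0.312  0.441  2.317] 
p [ 0.4743 -0.2508  0.2477] zt [ 0.583  0.07  -0.809] yt [0.133 0.975 0.18 ] 
F [-0.58  1.09  0.26] M [-0.12  0.62 -0.02] o 0.998
up in body x,y [-0.559  0.18 ] radial az -27.9 y az 82.2
yaw 0.0 zt [ 0.583  0.07  -0.809] yt [0.133 0.975 0.18 ] y.h 0.099 z.h 0.134
0 [ 0.564 -0.279  0.126] [ 3.59 -1.13 -4.87]
0.03 [ 0.546 -0.281  0.15 ] [ 2.89 -1.22 -3.9 ]
0.06 [ 0.529 -0.283  0.175] [ 2.19 -1.3  -2.93]
0.1 [ 0.506 -0.286  0.207] [ 1.25 -1.41 -1.63]
0.15 [ 0.476 -0.29   0.247] [ 0.09 -1.55 -0.01]
0.2 [ 0.447 -0.293  0.288] [-1.08 -1.7   1.61]
now: tool-frame of G from TCP [-0.0099 -0.0377  0.1278]
```

View pics/wrist3.png

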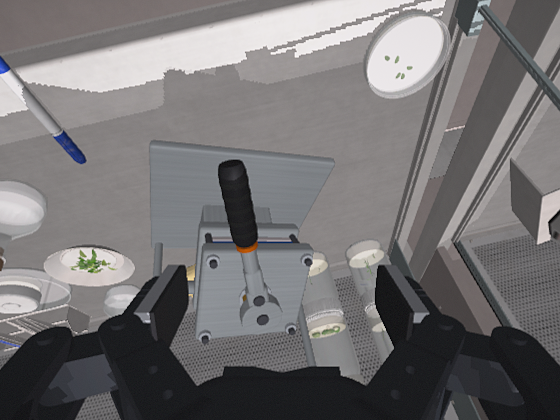

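View pics/side3.png

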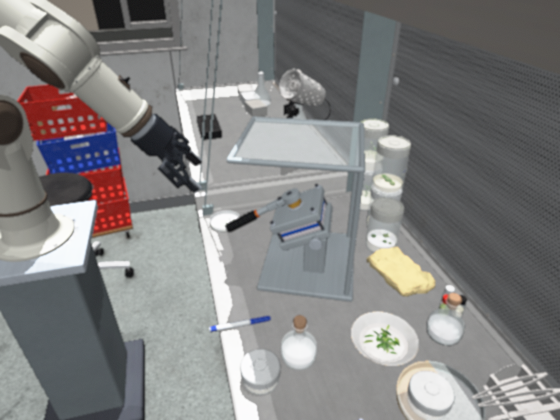

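Request:
{"api": "send_rows", "payload": {
  "increments": [
    [1, 0.6, 0, -0.8, 0],
    [1, 1.2, 0, -1.6, 0],
    [1, 1.8, -0.2, -2, 0],
    [1, 2, -0.6, -2.2, 0],
    [1, 2, -1, -2.2, 0]
  ]
}}

```text
clock: 14.05
tool_pos: [0.4872, -0.2396, 0.2414]
eef_rot: [0.095, 0.946, 0.054, 0.304]
force: [-0.0, 0.1, 0.3]
opening: 1.004
```

```bash
python3 st.py;  python3 plan.py 0
```

```text
t 14.05 q [-1.008 -0.306  1.564  2.284 -0.241  0.374  2.208] 
p [ 0.4872 -0.2396  0.2414] zt [ 0.585  0.045 -0.81 ] yt [0.146 0.976 0.16 ] 
F [-0.01  0.07  0.33] M [0.01 0.57 0.02] o 1.004
up in body x,y [-0.565  0.16 ] radial az -26.2 y az 81.5
yaw 0.0 zt [ 0.585  0.045 -0.81 ] yt [0.146 0.976 0.16 ] y.h 0.102 z.h 0.138
0 [ 0.564 -0.28   0.126] [ 3.07 -1.6  -4.62]
0.03 [ 0.546 -0.281  0.15 ] [ 2.37 -1.66 -3.65]
0.06 [ 0.529 -0.282  0.175] [ 1.67 -1.71 -2.67]
0.1 [ 0.505 -0.284  0.207] [ 0.73 -1.79 -1.38]
0.15 [ 0.476 -0.286  0.247] [-0.44 -1.88  0.24]
0.2 [ 0.447 -0.289  0.288] [-1.61 -1.97  1.86]
now: tool-frame of G from TCP [-0.0045 -0.0464  0.1156]
```

Request:
{"api": "send_rows", "payload": {
  "increments": [
    [1, -0.3, 0.5, 0.8, 0],
    [1, -0.8, 1.1, 1.8, 0],
    [1, -1.3, 1.8, 2.9, 0],
    [1, -1.8, 2.6, 4, 0],
    [1, -2.2, 3.4, 5.1, 0],
    [1, -2.3, 4.1, 6.2, 0],
    [1, -2.3, 4.8, 7.2, 0],
    [1, -2.3, 4.8, 7.2, 0]
  ]
}}

```text
clock: 14.85
tool_pos: [0.4433, -0.1707, 0.3752]
eef_rot: [0.097, 0.944, 0.054, 0.311]
force: [-0.6, 0.7, 1.2]
opening: 1.003
```

```bash
python3 st.py
```

```text
t 14.85 q [ 0.44  -0.303  0.118  2.233 -0.499  0.734  2.222] 
p [ 0.4433 -0.1707  0.3752] zt [ 0.598  0.041 -0.8  ] yt [0.149 0.975 0.162] 
F [-0.55  0.67  1.16] M [-0.04  0.61 -0.04] o 1.003
up in body x,y [-0.577  0.162] radial az -21.1 y az 81.3
```

Request:
{"api": "send_rows", "payload": {
  "increments": [
    [1, 0.3, -1, -0.3, -0.05],
    [1, 0.5, -2.2, -0.8, -0.1],
    [1, 0.7, -3.4, -1.5, -0.15],
    [1, 0.9, -4.6, -2.2, -0.18],
    [1, 1.1, -5.6, -3, -0.2],
    [1, 1.1, -5.6, -3.4, -0.2]
  ]
}}

```text
clock: 15.45
tool_pos: [0.4704, -0.3144, 0.2879]
eef_rot: [0.193, 0.929, 0.021, 0.314]
force: [-0.6, 0.3, 0.8]
opening: 1.002
```

```bash
python3 st.py; python3 plan.py 0
```

```text
t 15.45 q [ 0.459 -0.005  0.308  2.202 -0.765  0.532  2.52 ] 
p [ 0.4704 -0.3144  0.2879] zt [ 0.592 -0.082 -0.801] yt [0.345 0.925 0.161] 
F [-0.55  0.35  0.85] M [0.19 0.66 0.01] o 1.002
up in body x,y [-0.576  0.161] radial az -33.8 y az 69.6
yaw 0.0 zt [ 0.592 -0.082 -0.801] yt [0.345 0.925 0.161] y.h 0.282 z.h 0.161
0 [ 0.564 -0.282  0.126] [ 3.75  1.28 -6.47]
0.03 [ 0.546 -0.28   0.15 ] [ 3.04  1.38 -5.51]
0.06 [ 0.529 -0.277  0.174] [ 2.33  1.48 -4.55]
0.1 [ 0.505 -0.274  0.206] [ 1.38  1.61 -3.27]
0.15 [ 0.475 -0.27   0.246] [ 0.2   1.77 -1.66]
0.2 [ 0.446 -0.266  0.286] [-0.99  1.94 -0.06]
now: tool-frame of G from TCP [0.0368 0.036  0.1616]
```

Request:
{"api": "send_rows", "payload": {
  "increments": [
    [1, 0.3, 0.6, -0.7, 0],
    [1, 0.6, 1.2, -1.5, 0],
    [1, 1, 1.6, -2.4, 0],
    [1, 1.4, 1.6, -3.3, 0],
    [1, 1.4, 1.6, -3.3, 0]
  ]
}}

```text
clock: 15.95
tool_pos: [0.4973, -0.2741, 0.211]
eef_rot: [0.189, 0.933, 0.018, 0.305]
force: [-0.1, -0.4, -1.1]
opening: 0.996
```

```bash
python3 st.py; python3 plan.py 0; python3 plan.py 0.1;python3 - <<'E'
from h import *
import cv2,pickle
for n in ["wrist","side"]:
    im=vision.read_camera(n); cv2.imwrite(f"pics/{n}4.png",im[:,:,::-1])
E
```

```text
t 15.95 q [ 1.084  0.142 -0.482  2.263 -0.836  0.282  2.553] 
p [ 0.4973 -0.2741  0.211 ] zt [ 0.576 -0.082 -0.814] yt [0.342 0.928 0.148] 
F [-0.07 -0.36 -1.06] M [ 0.05  0.69 -0.02] o 0.996
up in body x,y [-0.562  0.148] radial az -28.9 y az 69.8
yaw 0.0 zt [ 0.576 -0.082 -0.814] yt [0.342 0.928 0.148] y.h 0.274 z.h 0.141
0 [ 0.564 -0.282  0.126] [ 2.66 -0.33 -3.4 ]
0.03 [ 0.547 -0.28   0.15 ] [ 1.97 -0.23 -2.43]
0.06 [ 0.529 -0.277  0.175] [ 1.28 -0.13 -1.45]
0.1 [ 0.506 -0.274  0.207] [ 0.36  0.   -0.15]
0.15 [ 0.477 -0.27   0.248] [-0.79  0.16  1.48]
0.2 [ 0.449 -0.266  0.289] [-1.95  0.33  3.1 ]
now: tool-frame of G from TCP [-0.0045  0.0025  0.0872]
yaw 0.1 zt [ 0.581 -0.024 -0.814] yt [0.247 0.958 0.148] y.h 0.188 z.h 0.14
0 [ 0.564 -0.281  0.126] [ 2.66 -0.28 -3.4 ]
0.03 [ 0.546 -0.28   0.15 ] [ 1.97 -0.25 -2.43]
0.06 [ 0.529 -0.28   0.175] [ 1.27 -0.22 -1.45]
0.1 [ 0.506 -0.279  0.207] [ 0.34 -0.18 -0.15]
0.15 [ 0.477 -0.277  0.248] [-0.82 -0.13  1.48]
0.2 [ 0.448 -0.276  0.289] [-1.98 -0.09  3.1 ]
now: tool-frame of G from TCP [-0.0045  0.0025  0.0872]
```

View pics/wrist4.png

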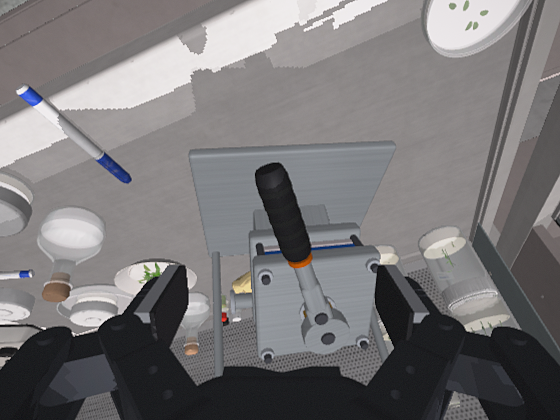

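View pics/side4.png

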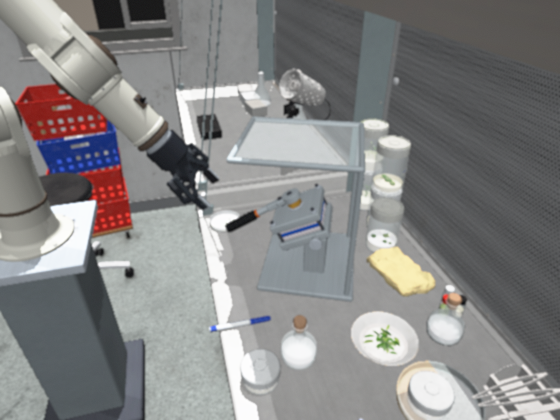

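Request:
{"api": "send_rows", "payload": {
  "increments": [
    [1, 0.5, 0, -0.7, 0],
    [1, 1, -0.1, -1.4, 0],
    [1, 1.6, -0.2, -2.1, 0],
    [1, 2.1, -0.3, -2.8, 0],
    [1, 2.6, -0.3, -3.4, 0],
    [1, 2.6, -0.3, -3.4, 0]
  ]
}}

```text
clock: 16.65
tool_pos: [0.5673, -0.2886, 0.1461]
eef_rot: [0.189, 0.939, 0.024, 0.286]
force: [-0.2, 0.3, -0.4]
opening: 0.999
```

```bash
python3 st.py; python3 plan.py 0;python3 - <<'E'
from h import *
import cv2,pickle
for n in ["wrist","side"]:
    im=vision.read_camera(n); cv2.imwrite(f"pics/{n}5.png",im[:,:,::-1])
E
```

```text
t 16.65 q [ 0.798  0.361 -0.272  2.139 -0.88   0.193  2.573] 
p [ 0.5673 -0.2886  0.1461] zt [ 0.546 -0.063 -0.836] yt [0.341 0.928 0.153] 
F [-0.15  0.31 -0.45] M [0.08 0.61 0.06] o 0.999
up in body x,y [-0.528  0.153] radial az -27.0 y az 69.8
yaw 0.0 zt [ 0.546 -0.063 -0.836] yt [0.341 0.928 0.153] y.h 0.275 z.h 0.103
0 [ 0.563 -0.282  0.125] [-0.16  0.26 -0.83]
0.03 [ 0.547 -0.28   0.15 ] [-0.82  0.34  0.17]
0.06 [ 0.53  -0.278  0.176] [-1.47  0.42  1.18]
0.1 [ 0.509 -0.276  0.209] [-2.35  0.52  2.51]
0.15 [ 0.481 -0.272  0.251] [-3.44  0.64  4.18]
0.2 [ 0.454 -0.269  0.293] [-4.53  0.77  5.85]
now: tool-frame of G from TCP [ 0.0165  0.0016 -0.0063]
```

View pics/wrist5.png

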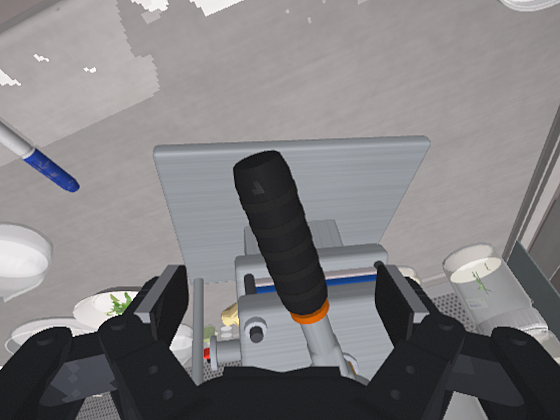

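View pics/side5.png

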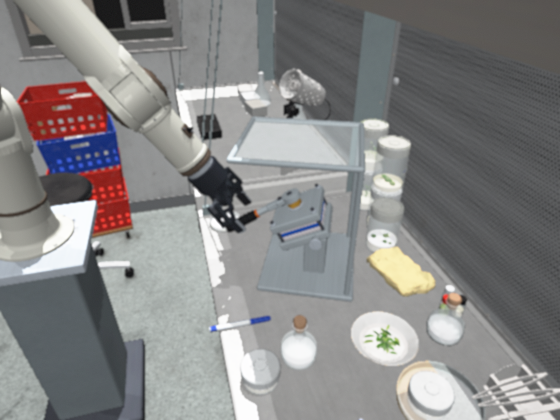

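Request:
{"api": "send_rows", "payload": {
  "increments": [
    [1, -0.1, 0.1, -0.4, -0.05],
    [1, -0.2, 0.2, -0.9, -0.05],
    [1, -0.2, 0.2, -0.9, -0.05]
  ]
}}

```text
clock: 17.05
tool_pos: [0.5634, -0.2848, 0.1356]
eef_rot: [0.212, 0.937, 0.021, 0.275]
force: [-0.5, 0.8, -0.1]
opening: 1.0
```

```bash
python3 st.py; python3 plan.py 0
```

```text
t 17.05 q [ 0.672  0.361 -0.149  2.15  -0.95   0.192  2.572] 
p [ 0.5634 -0.2848  0.1356] zt [ 0.525 -0.077 -0.847] yt [0.386 0.909 0.156] 
F [-0.5   0.8  -0.14] M [0.08 0.59 0.02] o 1.0
up in body x,y [-0.508  0.156] radial az -26.8 y az 67.0
yaw 0.0 zt [ 0.525 -0.077 -0.847] yt [0.386 0.909 0.156] y.h 0.318 z.h 0.081
0 [ 0.563 -0.282  0.125] [-0.03  0.1  -0.42]
0.03 [ 0.547 -0.28   0.151] [-0.66  0.2   0.6 ]
0.06 [ 0.531 -0.278  0.176] [-1.29  0.29  1.61]
0.1 [ 0.51  -0.275  0.21 ] [-2.13  0.41  2.97]
0.15 [ 0.484 -0.271  0.252] [-3.18  0.57  4.66]
0.2 [ 0.458 -0.267  0.295] [-4.23  0.72  6.36]
now: tool-frame of G from TCP [ 0.0069  0.0005 -0.0127]
```

Request:
{"api": "send_rows", "payload": {
  "increments": [
    [1, 0, 0.1, -0.4, 0],
    [1, 0, 0.1, -0.6, 0],
    [1, 0, 0.1, -0.6, 0]
  ]
}}

```text
clock: 17.35
tool_pos: [0.5651, -0.2852, 0.1264]
eef_rot: [0.214, 0.939, 0.023, 0.27]
force: [-0.5, -0.8, 0.2]
opening: 1.0
```

```bash
python3 st.py; python3 plan.py 0
```

```text
t 17.35 q [ 0.662  0.382 -0.14   2.142 -0.953  0.191  2.572] 
p [ 0.5651 -0.2852  0.1264] zt [ 0.517 -0.072 -0.853] yt [0.389 0.908 0.158] 
F [-0.51 -0.84  0.22] M [ 0.04  0.53 -0.01] o 1.0
up in body x,y [-0.497  0.158] radial az -26.8 y az 66.8
yaw 0.0 zt [ 0.517 -0.072 -0.853] yt [0.389 0.908 0.158] y.h 0.322 z.h 0.07
0 [ 0.563 -0.282  0.125] [-0.1   0.12 -0.06]
0.03 [ 0.547 -0.28   0.151] [-0.72  0.21  0.97]
0.06 [ 0.532 -0.278  0.176] [-1.34  0.3   1.99]
0.1 [ 0.511 -0.275  0.21 ] [-2.17  0.41  3.36]
0.15 [ 0.485 -0.271  0.253] [-3.2   0.56  5.06]
0.2 [ 0.459 -0.268  0.296] [-4.24  0.7   6.77]
now: tool-frame of G from TCP [ 0.0039  0.0016 -0.0214]
```

Request:
{"api": "send_rows", "payload": {
  "increments": [
    [0.1, 0, 0, 0, 0],
    [0.1, 0, 0, 0, 0],
    [0.1, 0, 0, 0, 0],
    [0.1, 0, 0, 0, 0],
    [0.1, 0, 0, 0, 0]
  ],
  "force": 35
}}

```text
clock: 17.85
tool_pos: [0.566, -0.2834, 0.1273]
eef_rot: [0.212, 0.939, 0.023, 0.27]
force: [-2.4, 3.7, 4.5]
opening: 0.355
```

```bash
python3 st.py
```

```text
t 17.85 q [ 0.659  0.38  -0.14   2.142 -0.953  0.192  2.572] 
p [ 0.566  -0.2834  0.1273] zt [ 0.518 -0.071 -0.853] yt [0.385 0.909 0.159] 
F [-2.38  3.71  4.53] M [0.43 0.29 0.81] o 0.355
up in body x,y [-0.498  0.159] radial az -26.6 y az 67.0
```

```bash
cat > arc.py <<'E'
from h import *
from scipy.spatial.transform import Rotation as Ro
s=ctrl.observe(); R=Ro.from_quat(s["eef_rot"]).as_matrix(); p=s["tool_pos"]
c,sn=np.cos(np.radians(25)),np.sin(np.radians(25))
d=np.array([-.892*c,.892*sn,-.453]); r=np.array([-sn,-c,0]); a=np.cross(r,d); a=a if a[2]>0 else -a
N=np.array([.668,-.293,.203])-.002*a
g=p-.020*R[:,2]; v=g-N
rho=np.hypot(v@d,v@r); phi=np.arctan2(v@r,v@d)
P=lambda f:N+rho*(np.cos(f)*d+np.sin(f)*r)
if __name__=="__main__":
    t=np.cos(phi)*(-r)+np.sin(phi)*d
    hh=-(np.cos(phi)*d+np.sin(phi)*r)
    M=s["moment"]
    print("t",round(s["clock"],2),"g",g.round(4),"out",round(v@a,4),"rho",round(rho,4),"phi",round(phi,4),"Ft",round(-s["force"]@t,2),"Fr",round(s["force"]@hh,2),"Fa",round(s["force"]@a,2),"y.h",round(R[:,1]@hh,3),"o",round(s["opening"],3),"q7",s["joint_pos"][[2,4,5,6]].round(3))
    for k in np.arange(1,9)*-.08:
        h1=-(np.cos(phi+k)*d+np.sin(phi+k)*r)
        print(round(k,2),((P(phi+k)-P(phi))/.025).round(2), "az",round(np.arctan2(h1[1],h1[0])-np.arctan2(hh[1],hh[0]),3))
E
python3 arc.py
```

```text
t 17.85 g [ 0.5556 -0.282   0.1444] out -0.002 rho 0.1272 phi 0.2995 Ft -2.63 Fr -0.52 Fa 5.73 y.h 0.33 o 0.355 q7 [-0.14  -0.953  0.192  2.572]
-0.08 [ 0.08  0.4  -0.05] az -0.088
-0.16 [ 0.19  0.79 -0.08] az -0.177
-0.24 [ 0.33  1.17 -0.1 ] az -0.267
-0.32 [ 0.5   1.54 -0.1 ] az -0.356
-0.4 [ 0.69  1.9  -0.09] az -0.446
-0.48 [ 0.9   2.24 -0.07] az -0.535
-0.56 [ 1.14  2.57 -0.02] az -0.624
-0.64 [1.41 2.88 0.03] az -0.711
```

Request:
{"api": "send_rows", "payload": {
  "increments": [
    [0.1, 0.04, 0.2, -0.02, 0],
    [0.1, 0.08, 0.4, -0.05, 0],
    [0.1, 0.13, 0.6, -0.07, 0],
    [0.1, 0.19, 0.79, -0.08, 0],
    [0.1, 0.19, 0.79, -0.08, 0]
  ]
}}

```text
clock: 18.35
tool_pos: [0.5705, -0.2645, 0.1267]
eef_rot: [0.213, 0.939, 0.024, 0.268]
force: [-4.4, 0.3, 0.2]
opening: 0.305
```

```bash
python3 arc.py
```

```text
t 18.35 g [ 0.5603 -0.2631  0.1438] out -0.0009 rho 0.1266 phi 0.146 Ft 1.04 Fr -3.75 Fa 2.01 y.h 0.186 o 0.305 q7 [-0.067 -1.     0.191  2.572]
-0.08 [ 0.14  0.38 -0.02] az -0.089
-0.16 [ 0.3   0.75 -0.02] az -0.179
-0.24 [ 0.49  1.11 -0.01] az -0.269
-0.32 [0.7  1.45 0.01] az -0.358
-0.4 [0.94 1.78 0.05] az -0.447
-0.48 [1.2  2.09 0.1 ] az -0.534
-0.56 [1.47 2.37 0.17] az -0.621
-0.64 [1.77 2.64 0.25] az -0.707
```

Request:
{"api": "send_rows", "payload": {
  "increments": [
    [0.1, 0.07, 0.19, -0.01, 0],
    [0.1, 0.14, 0.38, -0.02, 0],
    [0.1, 0.22, 0.57, -0.02, -0.02],
    [0.1, 0.3, 0.75, -0.02, -0.04],
    [0.1, 0.3, 0.75, -0.02, -0.04]
  ]
}}

```text
clock: 18.85
tool_pos: [0.5784, -0.2461, 0.1274]
eef_rot: [0.232, 0.935, 0.018, 0.266]
force: [-4.4, -1.5, -1.9]
opening: 0.276
```

```bash
python3 arc.py; python3 - <<'E'
from h import *
import cv2
for n in ["wrist","side"]:
    im=vision.read_camera(n); cv2.imwrite(f"pics/{n}6.png",im[:,:,::-1])
E
```

```text
t 18.85 g [ 0.5682 -0.2443  0.1446] out 0.0001 rho 0.1255 phi -0.0154 Ft 3.25 Fr -3.77 Fa -0.19 y.h 0.064 o 0.276 q7 [ 0.11  -1.108  0.191  2.571]
-0.08 [0.19 0.35 0.01] az -0.09
-0.16 [0.4  0.69 0.03] az -0.179
-0.24 [0.63 1.02 0.07] az -0.267
-0.32 [0.89 1.32 0.13] az -0.355
-0.4 [1.17 1.6  0.19] az -0.442
-0.48 [1.46 1.87 0.27] az -0.527
-0.56 [1.77 2.1  0.37] az -0.611
-0.64 [2.1  2.31 0.47] az -0.694
```

View pics/wrist6.png

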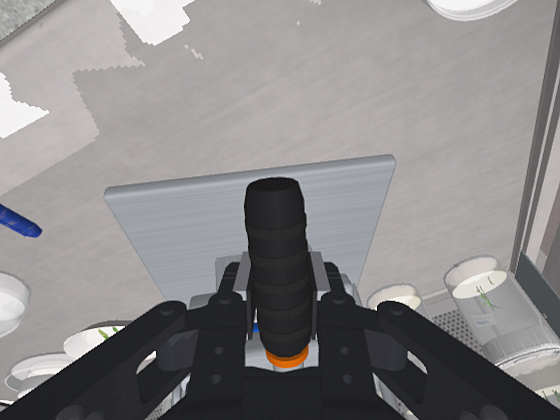

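View pics/side6.png

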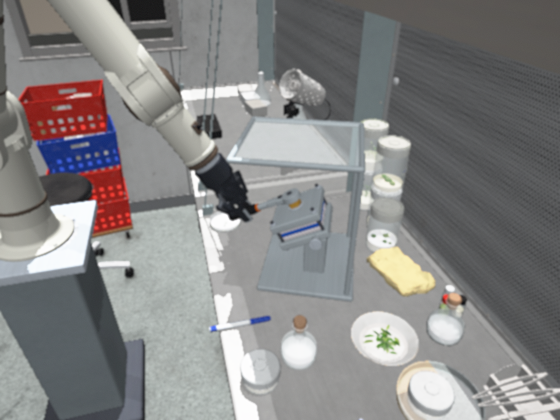

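Request:
{"api": "send_rows", "payload": {
  "increments": [
    [0.1, 0.09, 0.17, 0, -0.03],
    [0.1, 0.19, 0.35, 0.01, -0.07],
    [0.1, 0.29, 0.52, 0.02, -0.11],
    [0.1, 0.4, 0.69, 0.03, -0.15],
    [0.1, 0.4, 0.69, 0.03, -0.15]
  ]
}}

```text
clock: 19.45
tool_pos: [0.589, -0.2277, 0.1281]
eef_rot: [0.301, 0.916, -0.002, 0.267]
force: [-2.5, 0.5, -3.5]
opening: 0.271
```

```bash
python3 arc.py;python3 st.py
```

```text
t 19.45 g [ 0.5792 -0.2244  0.1452] out 0.0001 rho 0.1262 phi -0.1965 Ft 1.35 Fr -3.63 Fa -1.99 y.h 0.014 o 0.271 q7 [ 0.517 -1.28   0.196  2.475]
-0.08 [0.24 0.32 0.04] az -0.088
-0.16 [0.51 0.62 0.1 ] az -0.176
-0.24 [0.79 0.9  0.17] az -0.262
-0.32 [1.09 1.15 0.25] az -0.347
-0.4 [1.41 1.38 0.35] az -0.431
-0.48 [1.74 1.59 0.46] az -0.513
-0.56 [2.08 1.76 0.58] az -0.594
-0.64 [2.44 1.91 0.71] az -0.673
t 19.45 q [-0.113  0.394  0.517  2.188 -1.28   0.196  2.475] 
p [ 0.589  -0.2277  0.1281] zt [ 0.488 -0.163 -0.857] yt [0.551 0.819 0.158] 
F [-2.53  0.5  -3.5 ] M [ 0.59  1.12 -0.06] o 0.271
up in body x,y [-0.49   0.158] radial az -21.1 y az 56.1
```

Request:
{"api": "send_rows", "payload": {
  "increments": [
    [0.1, 0.06, 0.08, 0.01, -0.02],
    [0.1, 0.12, 0.16, 0.02, -0.04],
    [0.1, 0.18, 0.24, 0.03, -0.065],
    [0.1, 0.18, 0.24, 0.03, -0.065]
  ]
}}

```text
clock: 19.85
tool_pos: [0.5928, -0.2228, 0.1287]
eef_rot: [0.33, 0.905, -0.01, 0.266]
force: [-3.5, 0.6, -4.2]
opening: 0.267
```

```bash
python3 arc.py|head -1;python3 st.py
```

```text
t 19.85 g [ 0.5833 -0.2189  0.1459] out -0.0 rho 0.1262 phi -0.251 Ft 2.1 Fr -4.59 Fa -2.18 y.h 0.017 o 0.267 q7 [ 0.641 -1.266  0.199  2.353]
t 19.85 q [-0.254  0.421  0.641  2.186 -1.266  0.199  2.353] 
p [ 0.5928 -0.2228  0.1287] zt [ 0.476 -0.194 -0.858] yt [0.604 0.781 0.158] 
F [-3.49  0.64 -4.19] M [0.78 1.23 0.12] o 0.267
up in body x,y [-0.489  0.158] radial az -20.6 y az 52.3
```

Request:
{"api": "send_rows", "payload": {
  "increments": [
    [0.1, 0.05, 0.06, 0.01, -0.016],
    [0.1, 0.1, 0.12, 0.02, -0.033],
    [0.1, 0.1, 0.12, 0.02, -0.033]
  ]
}}

```text
clock: 20.15
tool_pos: [0.595, -0.2202, 0.1292]
eef_rot: [0.346, 0.9, -0.014, 0.266]
force: [-3.2, 0.9, -6.5]
opening: 0.268
```

```bash
python3 arc.py|head -1
```

```text
t 20.15 g [ 0.5857 -0.216   0.1464] out 0.0 rho 0.1262 phi -0.2811 Ft 2.12 Fr -5.5 Fa -4.31 y.h 0.017 o 0.268 q7 [ 0.696 -1.242  0.2    2.274]
```

Request:
{"api": "send_rows", "payload": {
  "increments": [
    [0.1, 0.05, 0.06, 0.01, -0.016],
    [0.1, 0.1, 0.12, 0.02, -0.033],
    [0.1, 0.1, 0.12, 0.02, -0.033]
  ]
}}

```text
clock: 20.45
tool_pos: [0.5965, -0.2186, 0.1295]
eef_rot: [0.361, 0.894, -0.02, 0.266]
force: [-5.7, -2.3, -6.1]
opening: 0.273
```

```bash
python3 arc.py|head -1
```

```text
t 20.45 g [ 0.5873 -0.2141  0.1467] out -0.0 rho 0.1262 phi -0.3011 Ft 6.25 Fr -4.85 Fa -3.56 y.h 0.027 o 0.273 q7 [ 0.751 -1.213  0.204  2.191]
```

Request:
{"api": "send_rows", "payload": {
  "increments": [
    [0.1, 0.06, 0.06, 0.01, -0.016],
    [0.1, 0.11, 0.12, 0.02, -0.033],
    [0.1, 0.11, 0.12, 0.02, -0.033]
  ]
}}

```text
clock: 20.75
tool_pos: [0.5982, -0.2171, 0.1297]
eef_rot: [0.376, 0.887, -0.026, 0.265]
force: [-8.6, -5.2, -7.2]
opening: 0.267
```

```bash
python3 arc.py|head -1
```

```text
t 20.75 g [ 0.5891 -0.2122  0.1469] out -0.0002 rho 0.1261 phi -0.3216 Ft 10.46 Fr -5.18 Fa -3.87 y.h 0.037 o 0.267 q7 [ 0.809 -1.188  0.212  2.109]
```

Request:
{"api": "send_rows", "payload": {
  "increments": [
    [0.1, 0.06, 0.06, 0.01, -0.016],
    [0.1, 0.11, 0.12, 0.02, -0.03],
    [0.1, 0.11, 0.12, 0.02, -0.03]
  ]
}}

```text
clock: 21.05
tool_pos: [0.6005, -0.2148, 0.1302]
eef_rot: [0.39, 0.881, -0.03, 0.265]
force: [-7.1, -6.7, -6.1]
opening: 0.269
```

```bash
python3 arc.py|head -1
```

```text
t 21.05 g [ 0.5916 -0.2097  0.1474] out -0.0003 rho 0.126 phi -0.3505 Ft 10.56 Fr -2.5 Fa -3.81 y.h 0.036 o 0.269 q7 [ 0.861 -1.168  0.225  2.036]
```

Request:
{"api": "send_rows", "payload": {
  "increments": [
    [0.1, 0.06, 0.06, 0.01, -0.016],
    [0.1, 0.11, 0.12, 0.02, -0.03],
    [0.1, 0.11, 0.12, 0.02, -0.03]
  ]
}}

```text
clock: 21.35
tool_pos: [0.6031, -0.2122, 0.1307]
eef_rot: [0.404, 0.875, -0.034, 0.264]
force: [-8.4, -6.9, -6.9]
opening: 0.27
```

```bash
python3 arc.py|head -1;python3 st.py;python3 - <<'E'
from h import *
import cv2
for n in ["wrist"]:
    im=vision.read_camera(n); cv2.imwrite(f"pics/{n}7.png",im[:,:,::-1])
E
```

```text
t 21.35 g [ 0.5944 -0.2068  0.1479] out -0.0004 rho 0.1261 phi -0.3822 Ft 11.83 Fr -3.12 Fa -3.99 y.h 0.033 o 0.27 q7 [ 0.911 -1.151  0.242  1.965]
t 21.35 q [-0.549  0.533  0.911  2.163 -1.151  0.242  1.965] 
p [ 0.6031 -0.2122  0.1307] zt [ 0.435 -0.273 -0.858] yt [0.725 0.671 0.154] 
F [-8.41 -6.9  -6.87] M [-0.19  2.28 -1.05] o 0.27
up in body x,y [-0.49   0.154] radial az -19.4 y az 42.8
```

View pics/wrist7.png

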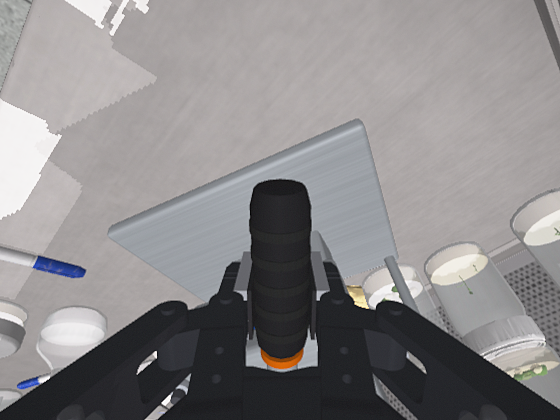

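Request:
{"api": "send_rows", "payload": {
  "increments": [
    [0.1, 0.05, 0.05, 0.01, -0.015],
    [0.1, 0.05, 0.05, 0.01, -0.015]
  ]
}}

```text
clock: 21.6
tool_pos: [0.6044, -0.2112, 0.1311]
eef_rot: [0.411, 0.872, -0.036, 0.264]
force: [-8.3, -6.8, -6.5]
opening: 0.268
```

```bash
python3 arc.py|head -1
```

```text
t 21.6 g [ 0.5957 -0.2056  0.1482] out -0.0004 rho 0.126 phi -0.3968 Ft 11.68 Fr -2.78 Fa -3.73 y.h 0.032 o 0.268 q7 [ 0.935 -1.144  0.25   1.931]
```

Request:
{"api": "send_rows", "payload": {
  "increments": [
    [1, 0, 0, 0, 0],
    [1, 0, 0, 0, 0],
    [1, 0, 0, 0, 0],
    [1, 0, 0, 0, 0],
    [1, 0, 0, 0, 0]
  ]
}}

```text
clock: 22.1
tool_pos: [0.6092, -0.2072, 0.1333]
eef_rot: [0.408, 0.873, -0.033, 0.266]
force: [-0.1, 0.4, 0.4]
opening: 0.995
```

```bash
python3 arc.py|head -1;python3 st.py;python3 - <<'E'
from h import *
import cv2
for n in ["wrist"]:
    im=vision.read_camera(n); cv2.imwrite(f"pics/{n}8.png",im[:,:,::-1])
E
```

```text
t 22.1 g [ 0.6005 -0.2017  0.1504] out 0.0003 rho 0.1252 phi -0.4475 Ft -0.32 Fr -0.2 Fa 0.48 y.h -0.023 o 0.995 q7 [ 0.933 -1.145  0.252  1.93 ]
t 22.1 q [-0.577  0.545  0.933  2.154 -1.145  0.252  1.93 ] 
p [ 0.6092 -0.2072  0.1333] zt [ 0.438 -0.275 -0.856] yt [0.73  0.665 0.16 ] 
F [-0.07  0.45  0.41] M [0.29 0.45 0.04] o 0.995
up in body x,y [-0.492  0.16 ] radial az -18.8 y az 42.3
```

View pics/wrist8.png

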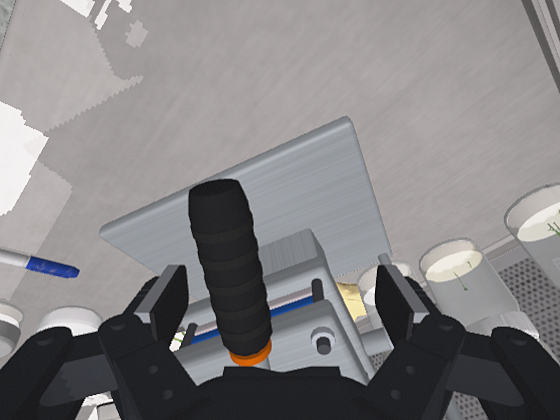

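Request:
{"api": "send_rows", "payload": {
  "increments": [
    [1, -0.15, -0.15, 0, 0],
    [1, -0.35, -0.3, 0, 0],
    [1, -0.6, -0.15, 0.5, 0],
    [1, -1, 0.1, 1.3, 0],
    [1, -1.4, 0.4, 2.1, 0],
    [1, -1.9, 0.7, 2.9, 0],
    [1, -2.4, 1, 3.7, 0],
    [1, -2.9, 1.3, 4.5, 0],
    [1, -2.9, 1.3, 4.5, 0]
  ]
}}

```text
clock: 23.05
tool_pos: [0.5347, -0.1758, 0.2427]
eef_rot: [0.409, 0.873, -0.035, 0.264]
force: [-0.6, 1.0, 0.8]
opening: 1.003
```

```bash
python3 st.py;python3 - <<'E'
from h import *
import cv2,pickle
pickle.dump(ctrl.observe(),open("w9.pkl","wb"))
for n in ["wrist","side","top"]:
    im=vision.read_camera(n); cv2.imwrite(f"pics/{n}9.png",im[:,:,::-1])
E
```

```text
t 23.05 q [-1.224  0.31   1.56   2.244 -0.398  0.393  1.276] 
p [ 0.5347 -0.1758  0.2427] zt [ 0.432 -0.277 -0.858] yt [0.733 0.663 0.155] 
F [-0.65  1.04  0.78] M [0.25 0.55 0.02] o 1.003
up in body x,y [-0.489  0.155] radial az -18.2 y az 42.1
```

View pics/wrist9.png

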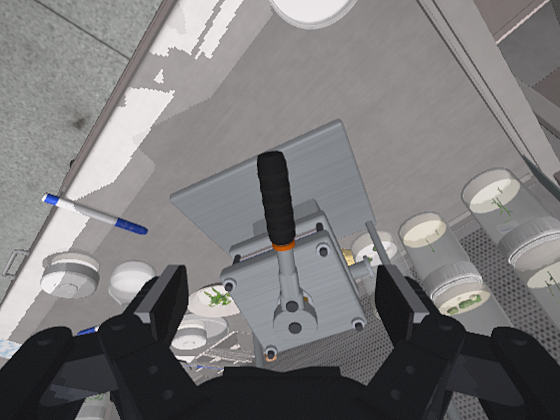

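View pics/side9.png

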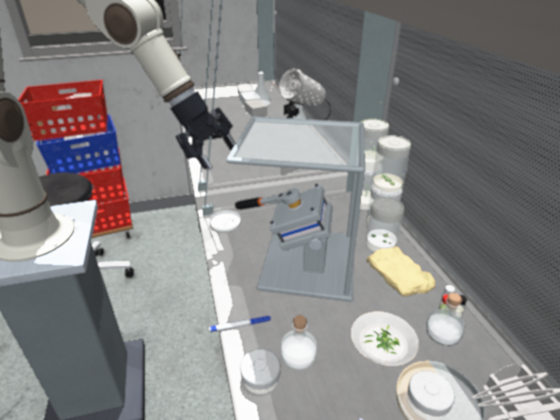

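View pics/top9.png

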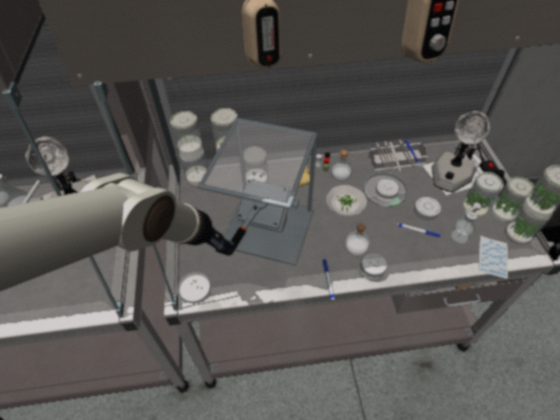

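```bash
python3 - <<'E'
from h import *
import arc,pickle
from scipy.spatial.transform import Rotation as Ro
W=vision.get_calibration("wrist")
def T(f):
    s=pickle.load(open(f,"rb"));M=np.eye(4);M[:3,:3]=Ro.from_quat(s["eef_rot"]).as_matrix();M[:3,3]=s["tool_pos"];return M@W["T_tool_cam"]
def ang(f,pts):
    M=T(f);out=[]
    for u in pts:
        o,dd=ray(W,*u,T=M); out.append(o+dd*(((arc.N-o)@arc.a)/(dd@arc.a)))
    v=out[0]-out[1]; w=out[0]-arc.N
    print(np.round(out,4),"dir angle",round(np.arctan2(v@arc.r,v@arc.d),3),"pos angle end",round(np.arctan2(w@arc.r,w@arc.d),3),"len",np.linalg.norm(v).round(4))
ang("w2.pkl",[(215,122),(219,185)]); ang("w9.pkl",[(272,157),(283,245)])
E
```

```text
[[ 0.5194 -0.2775  0.129 ]
 [ 0.586  -0.2856  0.1614]] dir angle 0.282 pos angle end 0.297 len 0.0746
[[ 0.5577 -0.1865  0.1271]
 [ 0.6081 -0.2369  0.1611]] dir angle -0.313 pos angle end -0.296 len 0.079
```

```bash
python3 -c "
from workcell import ctrl
print(ctrl.hand_in()); print(ctrl.observe()['clock'])"
```

```text
the job is handed in; nothing more can be done
None
the job is handed in; nothing more can be done
```

I gripped the wrench by its black handle, swung it to the robot's left until it broke over, stopped, opened the gripper, backed off about 11 cm and handed in at about 23 s.

**Tightening:** The tangential force at the handle, about 2 N while swinging, rose from −0.28 rad. It then levelled off at about 10.5–11.8 N, which I took as the click. I stopped roughly 0.09–0.13 rad into the break-over. That figure comes from the gripper's path and the force, because the break-over joint can't be read directly.

**Final checks:** After release, the wrist picture put the handle 0.30 rad left of straight down, which is the nut's home position with the wrench sprung back. The force on the tool was at noise level. The pot, dish and marker look unmoved in the side and top pictures; I compared them by eye, not by measurement.

**What was not clean:**
- **Tilt:** The commands cannot tilt the tool, so I tilted it by pushing against the arm's joint limits. It approached at about 30° from vertical.
- **Joint limits:** Several joints sat at their limits for long stretches. Joint 3 read up to 1.564 against 1.56 and joint 7 up to 2.573 against 2.57. These are within a few thousandths of the rounded ranges, but I cannot rule out that they count as passing the range.
- **Alignment:** At first grip the jaws were about 19° off square to the handle. They came into line during the swing.
- **Release:** When the gripper opened, the arm sprang about 6 mm further left as the load came off, with the handle being freed at the same moment.

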